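# Snap the closing cap onto a rock tumbler barrel

### The arm

A 6-joint arm with a two-finger parallel gripper is mounted at the origin on the work surface. World frame = base frame: x ahead of the robot, y to its left, z up, the work surface at z = 0. Lengths are in mm, angles in rad, forces in N, time in s.
With the tool pointing down it reaches from about 275 to 1000 mm from the base axis. Payload 8.4 kg.
Tool frame: the origin (TCP) lies on the centre line of the jaws, within the pads' length; the fingertips stand 25 mm ahead of it and the grasp point (between the pads) lies 6 mm ahead of it; z points along the fingers, x is the direction in which the jaws open and shut, and the axes are right-handed (so a half turn about z gives the same grasp; the last joint's range is limited). The gripper opens to 85 mm and grips with 20 to 120 N. Pads are 22 mm wide; open, the fingers measure 114 mm over their backs; the gripper's body (76 mm by 85 mm) begins 54 mm behind the grasp point. The pads swing forward as they close: fully open they stand 13 mm farther back than shut.
Start: joints at [1.152, 0.353, 1.633, -0, 1.155, -0.002], TCP at [253.022, 571.496, 256.281] pointing down, gripper open.
Joint ranges: [-2.63, 2.63], [-0.92, 2.1], [0.06, 2.66], [-1.3, 4.44], [0, 2.69], [-3.02, 3.02]. Speed limits (rad/s): [2.22, 2.22, 2.79, 3.14, 3.14, 3.14].

### API

Orientations are given as [roll, pitch, yaw] about the fixed x, y, z axes, in that order (R = Rz(yaw) Ry(pitch) Rx(roll)).
In Python, from rig import r gives the robot as it stands. The module is installed in compiled form; this text tells all that it offers.
- The arm moves only by the tool jog_arm, never from a script. Its argument "deltas" is a list of rows, each an object with "gripper": the gripper command: -1 is fully open, 1 is shut, values between are in proportion; "translation": the shift along the world's x, y, z in units of 10 cm (1.0 is 10 cm), a list of three; "dr": the turn, a rotation vector about the world's x, y, z in units of pi/2 rad (1.0 is pi/2 rad), a list of three. In form: [{"gripper": gripper, "translation": [x, y, z], "dr": [wx, wy, wz]}, ...]. A call has 1 to 12 rows; each row shifts and turns the commanded pose from where the row before left it; what a row does not reach is not made up. A row lasts 1/12 s, in which the tool goes at most 41.7 mm and 7.16 degrees, less where a joint would pass 70% of its speed; a pose out of reach is approached as far as the arm can. A call with a number of a shift or a turn outside -1 to 1 is refused whole. A call with a gripper value outside its range is refused whole. The fingers move at their own pace and stop on an object; "squeeze" is the grip in N (left out, the last holds). Time passes only in rows, so rows that do not move let the fingers close. It gives the time, the measured TCP pose, the force and the opening at its end, in the units of the state.
- r.sense(): the state, without advancing time (a new reading comes with each control period).
- r.grab_frame(name): name is "scene" or "top" or "wrist"; returns the picture (420x560x3 uint8, blue, green, red); there is no depth.
- r.calibration(name): a dict with "mtx" (3x3 intrinsics, pixels), "world_from_camera" (4x4, takes a point from camera to world coordinates). Camera axes: x right, y down, z forward; pixel columns grow to the right and rows downward; lengths in mm; the calibration is good to about 2 mm. A picture is of the moment at which its call begins: read the wrist's pose just before it. calibration takes no time and is no camera call; for the wrist camera it gives the pose at the moment of the call.
- r.sign_off(): hands the job in, once; it reports no verdict.
The state is a dict: "clock": time; "qpos": joint angles; "qvel": joint speeds; "joint_efforts": joint torques, N m; "eef_pos": TCP position; "tcp_rot": TCP orientation; "contact_force": force on the tool from outside, world axes, zero at the start; "wrist_torque": the same for the moment, N m; "opening": opening from 0.0 (shut) to 1.0 (fully open).
Only numpy, scipy, OpenCV 4.12 (cv2) and the standard library are available. Lean on these libraries where they do the work, as an engineer would, in place of code of your own. Each camera call takes 0.05 s, during which the arm holds its last target. There are 200 camera calls.

### The job

Close the rock tumbler barrel whose stud is still bare: take the snap cap from the upturned bucket lid, set it upright over the stud and press it down until it clicks, then keep pressing until its flange sits flat on the steel cover. Finish without letting go or easing off: the gripper ends still pressing the cap firmly down on the cover, with the barrel standing on the cabinet. Leave the closed barrel, the caliper and the onyx stone where they are.

Things in the scene. Friction and masses are not known exactly. Their poses are not given: they have to be found in the camera images.
- cap: The loose snap cap, black ribbed plastic, about 50 g, lying mouth down in the bucket lid. Flange 46 mm in diameter, 7 mm thick at the bottom; above it a round grip 32 mm in diameter up to a flat top 34 mm above the underside. The round hole in its underside is 21 mm wide and 24 mm deep. Origin: centre of the underside; z: up through the cap.
- cap_lugs (a point): Point on the cap's axis 6 mm above its underside, level with four spring lugs inside the hole. They leave a 9 mm opening and spring outwards over the stud's ball: the push rises to roughly 6 to 15 N just before the click, then drops, and the lugs draw the cap down a few mm until the flange nears the cover. Fingers gripping the round part close above the flange can push down on the flange.
- stud_foot (a point): Foot of the bare stud, on the flat top of the barrel's steel cover, 120 mm above the barrel's foot; z: up along the stud. As the cap comes down its lugs meet the ball when the cap's origin is about 13 mm above this point and click over it at about 6.5 mm; at 0 mm the flange lies flat on the cover and the cap is fully home.
- stud_ball (a point): Centre of the steel ball, 14 mm in diameter, on the end of the 7 mm thick bare stud: 12.5 mm above the cover; the ball's top is 19.5 mm above the cover.
- barrel: The barrel to be closed: loose, upright, six-sided black rubber barrel full of stones, about 2 kg, 116 mm across the flats (134 mm over the corners), with a flat steel cover 102 mm in diameter on top, its top 120 mm above the barrel's foot. Known from the other barrel by its bare ball stud. Origin: centre of the underside; z: up.
- cover: The flat round steel cover on the barrel with the bare stud, 102 mm in diameter, rigidly fixed to the barrel, with a rolled rim 2 mm high round its edge. It stops the cap's flange: from there on the push rises steeply, and a firm push kept on the cap is about 10 N. Origin: centre of its flat top, at the stud's foot; z: up.
- bucket_lid: Upturned yellow plastic bucket lid used as a tray, loose, 205 mm in diameter, 3 mm thick floor, rim 14 mm high and 6 mm thick. The cap lies in it, within 25 mm of its middle each way. Origin: centre of the underside; z: up.
- closed_barrel: Bystander: an equal barrel that already wears its cap on the cover, whose top is 154 mm above the cabinet. Origin: centre of the underside.
- caliper: Bystander: chrome caliper lying flat, 236 mm long and about 75 mm wide, 15 mm high. Origin: underside, middle of its beam; x: along the beam.
- onyx: Bystander: round black polished onyx stone, 35 mm in diameter, 22 mm high. Origin: centre of the underside.
There are look-alikes about, which are no part of the job. Leave any blue or yellow look-alike of the cap alone.

How it is judged (in metres and radians):
On the way, in this order (a step that is already met when the one before it is completed fails the run):
1. the cap is lifted out of the bucket lid in the gripper (height (world z) of cap above 0.05 m and contact force between cap and the fingers above 0.5 N and contact force between cap and bucket_lid below 0.1 N), for 0.2 s.
2. the cap has clicked over the stud's ball, upright (z of cap in the frame of stud_foot between -0.003 and 0.005 m and horizontal distance between cap and stud_foot below 0.005 m and angle between the z axis of cap and the z axis of stud_foot, either way round below 0.15 rad), for 0.1 s.
At the end, for the whole second after the job is handed in: The cap is clicked on: underside within 2 mm of the cover, axis within 5 mm and 0.06 rad of the stud's; the gripper still bears on it (over 2 N), it presses on the cover with over 4 N and is at rest; the barrel stands upright (0.05 rad) on the cabinet top (z of cap in the frame of stud_foot between -0.003 and 0.002 m and horizontal distance between cap and stud_foot below 0.005 m and angle between the z axis of cap and the z axis of stud_foot, either way round below 0.06 rad and contact force between cap and cover above 4 N and contact force between cap and the fingers above 2 N and angle between barrel's own z axis and vertical below 0.05 rad and height (world z) of barrel below 0.004 m and linear speed of cap below 0.02 m/s); the arm keeps its last pose, push and grip.
It fails at once if the closed barrel is moved more than 25 mm (distance of closed_barrel from where it was at the start of the episode above 0.025 m).
It fails at once if the caliper is moved more than 25 mm (distance of caliper from where it was at the start of the episode above 0.025 m).
It fails at once if the onyx stone is moved more than 25 mm (distance of onyx from where it was at the start of the episode above 0.025 m).
It also fails if it takes over 42 s, if anything falls off the work surface, if the arm or the gripper's body presses on something with over 40 N, if the wrist force passes 120 N, or if a joint passes its speed limit or range.

## Working session

There is one attempt and no reset: what is moved stays moved. The work goes in short steps, Python scripts to look and compute and a tool call to move; the robot and the scene stay as the last step left them, time stands still between calls to the robot, and variables do not carry over. Pictures are saved under pics/ and viewed, about 8 in all and at most 12, crops included, and the job is handed in when it is done.

Besides the shell and the picture viewer there is one more tool, called as name(argument=value, ...), one argument or row to a line, values as JSON. jog_arm: Moves the arm, as the interface text tells. Shifts and turns lie within -1 to 1; 1 stands for 10 cm of shift or pi/2 rad of turn. Its arguments: {"type":"object","properties":{"deltas":{"type":"array"},"squeeze":{"type":"number"}},"required":["deltas"]}

```bash
mkdir -p pics
cat > h.py <<'E'
import numpy as np, cv2
from rig import r
def ray(cal,u,v,z):
    K=np.array(cal["mtx"]);T=np.array(cal["world_from_camera"])
    d=T[:3,:3]@np.linalg.inv(K)@[u,v,1];o=T[:3,3]
    return o+d*(z-o[2])/d[2]
def proj(cal,p):
    K=np.array(cal["mtx"]);T=np.linalg.inv(np.array(cal["world_from_camera"]))
    c=K@(T[:3,:3]@np.array(p,float)+T[:3,3]);return c[:2]/c[2]
def grab(n,f):
    cal=r.calibration(n);im=np.array(r.grab_frame(n));cv2.imwrite(f"pics/{f}.png",im);return cal,im
E
python3 - <<'E'
from h import *
np.set_printoptions(suppress=True,precision=3)
a,i=grab("top","top0");b,j=grab("scene","scene0");c,k=grab("wrist","wrist0")
for x in(a,b,c):print(np.array(x["mtx"]).tolist(),np.array(x["world_from_camera"]))
print(r.sense())
cv2.imwrite("pics/m.png",cv2.resize(np.hstack([i,j]),(800,300)))
E
```

```text
[[420.5302648679208, 0.0, 281.89469590530774], [0.0, 420.5302648679208, 210.5370365014304], [0.0, 0.0, 1.0]] [[  0.022  -0.982   0.19  397.374]
 [ -1.     -0.021   0.007  42.003]
 [ -0.002  -0.19   -0.982 993.331]
 [  0.      0.      0.      1.   ]]
[[531.3939881613484, 0.0, 277.08082307755893], [0.0, 531.3939881613484, 194.10241352290322], [0.0, 0.0, 1.0]] [[   0.594    0.688   -0.416 1090.478]
 [   0.804   -0.511    0.303 -319.787]
 [  -0.004   -0.515   -0.857 1152.569]
 [   0.       0.       0.       1.   ]]
[[313.8799240477603, 0.0, 285.11323715049184], [0.0, 313.8799240477603, 207.63189796809525], [0.0, 0.0, 1.0]] [[  0.404   0.876   0.266 185.45 ]
 [  0.915  -0.386  -0.118 600.994]
 [ -0.001   0.29   -0.957 374.146]
 [  0.      0.      0.      1.   ]]
{'clock': 0.15, 'qpos': array([ 1.152,  0.354,  1.634,  0.   ,  1.155, -0.002]), 'qvel': array([ 0.001, -0.003, -0.003,  0.002,  0.001,  0.001]), 'joint_efforts': array([ -0.   , -60.563, -34.234,   0.   ,   0.006,   0.   ]), 'eef_pos': array([252.872, 571.174, 255.716]), 'tcp_rot': array([-3.142,  0.001,  1.154]), 'contact_force': array([-0.398,  0.455,  0.59 ]), 'wrist_torque': array([ 0.01 , -0.043, -0.028]), 'opening': 0.9988019986112038}
```

View pics/top0.png

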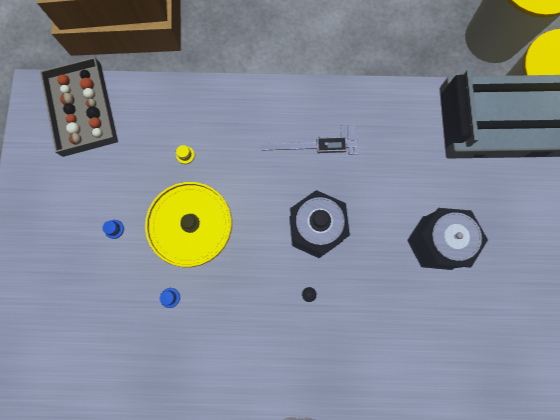

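View pics/scene0.png

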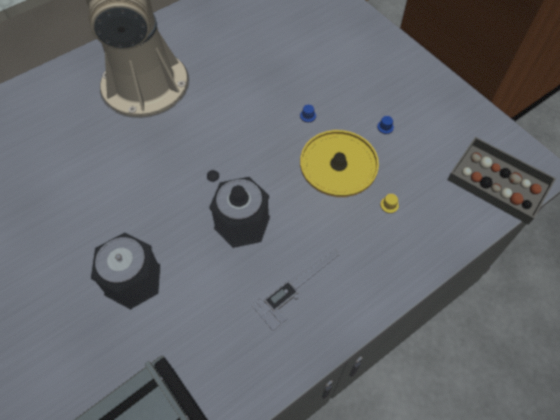

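Top view: the black cap in the yellow lid is at (190,223), and the barrel with the bare stud is at (458,236). The closed barrel with its black cap is at (320,220) and the onyx at (309,294). The look-alikes are blue at (113,229) and (170,298), and yellow at (185,154). The target cap is the black one in the lid. I'll confirm with one crop and measure in both views.

Run:
```python
from h import *
np.set_printoptions(suppress=True,precision=1)
t=cv2.imread("pics/top0.png");s=cv2.imread("pics/scene0.png")
c=lambda im,u,v,w=30:cv2.resize(im[v-w:v+w,u-w:u+w],(390,290) if 0 else (300,300),interpolation=cv2.INTER_CUBIC)
cv2.imwrite("pics/crop.png",np.vstack([np.hstack([c(t,190,223),c(t,458,236)]),np.hstack([c(s,339,161),c(s,119,258)])]))
ct,cs=r.calibration("top"),r.calibration("scene")
def blob(im,u,v,w,fn):
    m=np.zeros(im.shape[:2],np.uint8);m[v-w:v+w,u-w:u+w]=fn(im[v-w:v+w,u-w:u+w])
    n,l,st,ce=cv2.connectedComponentsWithStats(m);k=1+np.argmax(st[1:,4]);return ce[k],st[k],m
hsv=lambda p:cv2.cvtColor(p,cv2.COLOR_BGR2HSV)
yel=lambda p:((hsv(p)[...,1]>130)&(hsv(p)[...,2]>90)).astype(np.uint8)
dark=lambda p:(p.max(2)<75).astype(np.uint8)
for im,cal,(u,v) in((t,ct,(190,223)),(s,cs,(339,161))):
    a=blob(im,u,v,20,dark);b=blob(im,u,v,48 if im is t else 42,yel)
    cn,_=cv2.findContours(b[2],cv2.RETR_EXTERNAL,cv2.CHAIN_APPROX_NONE);e=cv2.fitEllipse(max(cn,key=len))
    print("cap",a[0],a[1],ray(cal,*a[0],22),"lid",e,ray(cal,*e[0],14))
bright=lambda p:((p.min(2)>185)).astype(np.uint8)
for im,cal,(u,v) in((t,ct,(458,236)),(s,cs,(119,258))):
    p=im[v-3:v+3,u-3:u+3];print(p.reshape(-1,3).mean(0))
    g=cv2.cvtColor(im[v-14:v+14,u-16:u+16],cv2.COLOR_BGR2GRAY);print(g.min(),g.max())
```

```text
cap [189.6 222.6] [181 214  18  18 256] [551.7 263.9  22. ] lid ((188.06201171875, 224.00144958496094), (83.04769134521484, 86.52828979492188), 55.31779479980469) [549.6 269.1  14. ]
cap [338.6 161.6] [331 153  16  17 195] [557.6 264.5  22. ] lid ((338.9553527832031, 162.77560424804688), (63.86384963989258, 76.6910400390625), 98.78290557861328) [557.2 267.2  14. ]
[141.  129.2 126.5]
80 205
[116.6 112.8 110.5]
73 157
```

View pics/crop.png

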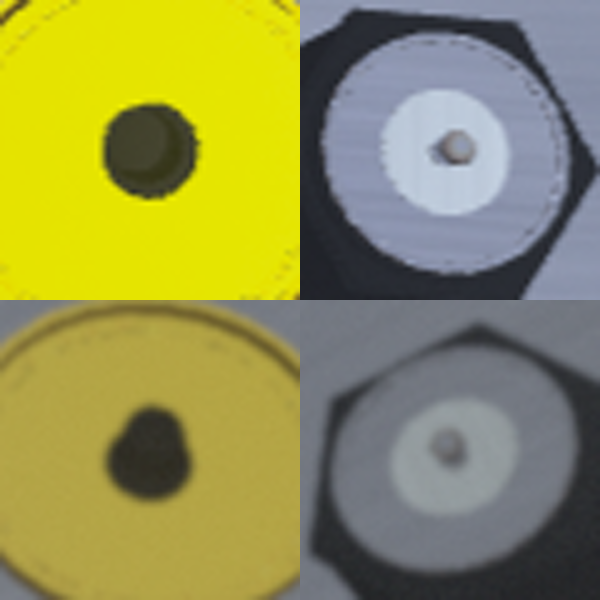

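The crop shows the black cap mouth down in the lid (top (190,223), scene (339,163)). It also shows the bare ball stud on its pale disc (top (457.2,236.4), scene (119.8,259.4)).

Run:
```python
from h import *
np.set_printoptions(suppress=True,precision=1)
t,s=r.calibration("top"),r.calibration("scene")
print("cap",ray(t,189.9,223,8),ray(s,339,163,8))
print("disc",ray(t,457.2,236.4,120),ray(s,119.8,259.4,120))
print("ball",ray(t,459.5,235.7,134),ray(s,118.8,257.4,134))
print("closed",ray(t,320,220,150),"onyx",ray(t,309,294,15))
T=np.array(r.calibration("wrist")["world_from_camera"]);print(T)
```

```text
cap [553.1 266.3   8. ] [555.  269.9   8. ]
disc [ 519.1 -319.3  120. ] [ 520.4 -317.6  120. ]
ball [ 518.7 -318.4  134. ] [ 522.9 -317.2  134. ]
closed [542.5 -30.2 150. ] onyx [393.9 -17.5  15. ]
[[  0.4   0.9   0.3 185.5]
 [  0.9  -0.4  -0.1 601. ]
 [ -0.    0.3  -1.  374.2]
 [  0.    0.    0.    1. ]]
```

jog_arm(
  deltas=[
    {"gripper":-0.5,"translation":[0.25,-0.25,-0.1],"dr":[0,0,0]},
    {"gripper":-0.5,"translation":[0.25,-0.25,-0.1],"dr":[0,0,0]},
    {"gripper":-0.5,"translation":[0.25,-0.25,-0.1],"dr":[0,0,0]},
    {"gripper":-0.5,"translation":[0.25,-0.25,-0.1],"dr":[0,0,0]},
    {"gripper":-0.5,"translation":[0.25,-0.25,-0.1],"dr":[0,0,0]},
    {"gripper":-0.5,"translation":[0.25,-0.25,-0.1],"dr":[0,0,0]},
    {"gripper":-0.5,"translation":[0.25,-0.25,-0.1],"dr":[0,0,0]},
    {"gripper":-0.5,"translation":[0.25,-0.25,-0.1],"dr":[0,0,0]},
    {"gripper":-0.5,"translation":[0.25,-0.25,-0.1],"dr":[0,0,0]},
    {"gripper":-0.5,"translation":[0.25,-0.25,-0.1],"dr":[0,0,0]},
    {"gripper":-0.5,"translation":[0.25,-0.25,-0.1],"dr":[0,0,0]},
    {"gripper":-0.5,"translation":[0.25,-0.28,-0.1],"dr":[0,0,0]},
  ],
  squeeze=40,
)

```text
clock: 1.15
eef_pos: [554.0, 267.3, 135.7]
tcp_rot: [-3.142, -0.0, 1.154]
contact_force: [0.6, 0.6, 0.4]
opening: 0.753
```

jog_arm(
  deltas=[
    {"gripper":-0.2,"translation":[0,0,0],"dr":[0,0,0]},
    {"gripper":-0.2,"translation":[0,0,0],"dr":[0,0,0]},
    {"gripper":-0.2,"translation":[0,0,0],"dr":[0,0,0]},
  ],
)

```text
clock: 1.4
eef_pos: [552.7, 268.4, 136.0]
tcp_rot: [-3.141, 0.0, 1.153]
contact_force: [0.4, 0.1, 0.5]
opening: 0.602
```

Run:
```python
from h import *
np.set_printoptions(suppress=True,precision=2)
c,i=grab("wrist","w1")
print(r.sense()["eef_pos"],r.sense()["tcp_rot"],r.sense()["opening"],proj(c,[554,268,8]),proj(c,[554,268,37]))
m=(i.max(2)<75).astype(np.uint8)
n,l,st,ce=cv2.connectedComponentsWithStats(m)
for k in range(1,n):
    if st[k,4]>300: print(st[k],ce[k])
```

```text
[552.52 269.01 136.32] [-3.14  0.    1.15] 0.6020228817687562 [285.2  207.97] [285.22 219.48]
[478  67  33  49 787] [492.07  92.47]
[ 258  182   54   58 2312] [284.72 209.84]
[    0   253   560   167 52563] [256.97 360.55]
```

View pics/w1.png

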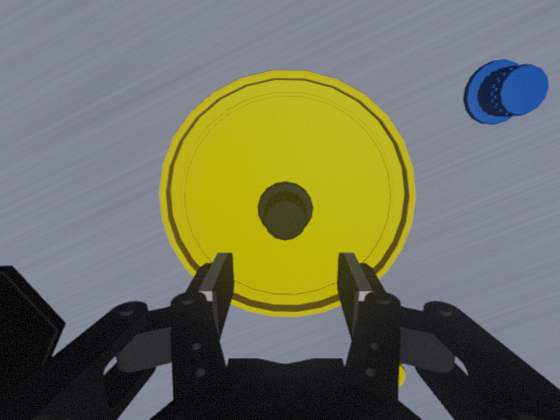

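The wrist view shows the cap at (285,210), where the estimate (554,268) projects. The jaws straddle its line.

jog_arm(
  deltas=[
    {"gripper":-0.2,"translation":[0.01,-0.01,-0.2],"dr":[0,0,0]},
    {"gripper":-0.2,"translation":[0,0,-0.2],"dr":[0,0,0]},
    {"gripper":-0.2,"translation":[0,0,-0.2],"dr":[0,0,0]},
    {"gripper":-0.2,"translation":[0,0,-0.15],"dr":[0,0,0]},
    {"gripper":-0.2,"translation":[0,0,-0.12],"dr":[0,0,0]},
    {"gripper":-0.2,"translation":[0,0,-0.1],"dr":[0,0,0]},
    {"gripper":-0.2,"translation":[0,0,0],"dr":[0,0,0]},
  ],
)

```text
clock: 2.03
eef_pos: [552.7, 267.9, 37.7]
tcp_rot: [-3.14, 0.002, 1.155]
contact_force: [-0.8, -0.4, 0.2]
opening: 0.602
```

Run:
```python
from h import *
c,i=grab("wrist","w2");print(r.sense()["eef_pos"],r.sense()["contact_force"],proj(c,[554,268,37]))
cv2.imwrite("pics/w2c.png",cv2.resize(i[190:400,140:430],None,fx=2,fy=2))
```

```text
[553.32178462 267.89875843  38.78457278] [ 0.12239768 -0.61526627 -0.02950329] [286.58859657 293.07431228]
```

View pics/w2c.png

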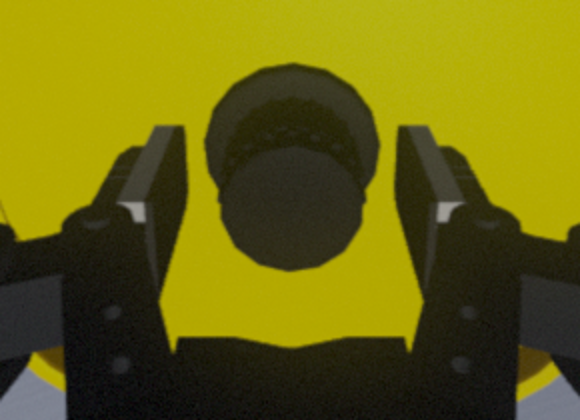

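The cap top is at pixel (285.5,294), centred between the pads, and matches the prediction. Now I'll close on it.

jog_arm(
  deltas=[
    {"gripper":0.5,"translation":[0,0,0],"dr":[0,0,0]},
    {"gripper":0.8,"translation":[0,0,0],"dr":[0,0,0]},
    {"gripper":1,"translation":[0,0,0],"dr":[0,0,0]},
    {"gripper":1,"translation":[0,0,0],"dr":[0,0,0]},
    {"gripper":1,"translation":[0,0,0],"dr":[0,0,0]},
    {"gripper":1,"translation":[0,0,0],"dr":[0,0,0]},
  ],
  squeeze=60,
)

```text
clock: 2.58
eef_pos: [554.8, 268.0, 40.5]
tcp_rot: [3.14, -0.002, 1.154]
contact_force: [-1.1, 1.5, 7.1]
opening: 0.354
```

jog_arm(
  deltas=[
    {"gripper":1,"translation":[0,0,0.05],"dr":[0,0,0]},
    {"gripper":1,"translation":[0,0,0.1],"dr":[0,0,0]},
    {"gripper":1,"translation":[0,0,0.2],"dr":[0,0,0]},
    {"gripper":1,"translation":[0,0,0.25],"dr":[0,0,0]},
    {"gripper":1,"translation":[0,0,0.25],"dr":[0,0,0]},
    {"gripper":1,"translation":[0,0,0.25],"dr":[0,0,0]},
    {"gripper":1,"translation":[0,0,0.25],"dr":[0,0,0]},
    {"gripper":1,"translation":[0,0,0.25],"dr":[0,0,0]},
    {"gripper":1,"translation":[0,0,0.2],"dr":[0,0,0]},
    {"gripper":1,"translation":[0,0,0.1],"dr":[0,0,0]},
    {"gripper":1,"translation":[0,0,0.05],"dr":[0,0,0]},
    {"gripper":1,"translation":[0,0,0],"dr":[0,0,0]},
  ],
)

```text
clock: 3.58
eef_pos: [554.2, 267.5, 235.3]
tcp_rot: [3.141, -0.001, 1.154]
contact_force: [-0.2, 0.1, -0.9]
opening: 0.351
```

Run:
```python
from h import *
np.set_printoptions(suppress=True,precision=2)
c,i=grab("wrist","w3");s=r.sense();p=s["eef_pos"];print(p,s["tcp_rot"],s["contact_force"],s["opening"],s["qpos"],[proj(c,p-[0,0,d]) for d in(3,8,25)])
cv2.imwrite("pics/w3c.png",cv2.resize(i[190:400,140:430],None,fx=2,fy=2))
```

```text
[553.8  267.34 234.03] [-3.14  0.    1.15] [ 0.34  0.31 -0.67] 0.3532486467817865 [ 0.45  0.36  1.68 -0.    1.11 -0.71] [array([284.16, 285.81]), array([284.18, 280.02]), array([284.22, 262.92])]
```

View pics/w3c.png

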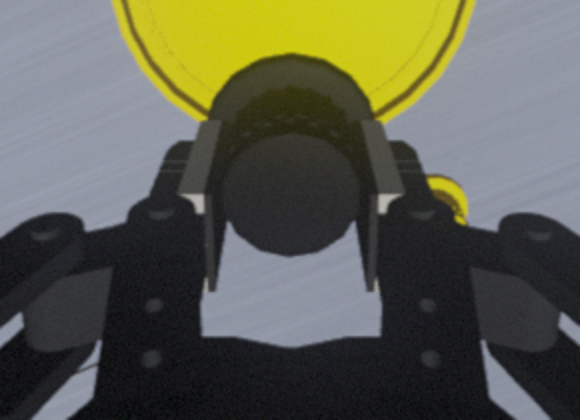

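The cap is held upright and centred at about (285,287). Next I'll carry it toward the stud and stop about 40 mm short so the stud stays visible to the wrist camera.

jog_arm(
  deltas=[
    {"gripper":1,"translation":[-0.01,-0.1,0],"dr":[0,0,0]},
    {"gripper":1,"translation":[-0.03,-0.2,0],"dr":[0,0,0]},
    {"gripper":1,"translation":[-0.03,-0.25,0],"dr":[0,0,0]},
    {"gripper":1,"translation":[-0.03,-0.25,0],"dr":[0,0,0]},
    {"gripper":1,"translation":[-0.03,-0.25,0],"dr":[0,0,0]},
    {"gripper":1,"translation":[-0.03,-0.25,0],"dr":[0,0,0]},
    {"gripper":1,"translation":[-0.03,-0.25,0],"dr":[0,0,0]},
    {"gripper":1,"translation":[-0.03,-0.25,0],"dr":[0,0,0]},
    {"gripper":1,"translation":[-0.03,-0.25,0],"dr":[0,0,0]},
    {"gripper":1,"translation":[-0.03,-0.25,0],"dr":[0,0,0]},
    {"gripper":1,"translation":[-0.03,-0.25,0],"dr":[0,0,0]},
    {"gripper":1,"translation":[-0.03,-0.25,0],"dr":[0,0,0]},
  ],
)

```text
clock: 4.63
eef_pos: [518.5, -14.2, 232.8]
tcp_rot: [-3.139, 0.001, 1.154]
contact_force: [0.2, 1.1, -1.1]
opening: 0.352
```

jog_arm(
  deltas=[
    {"gripper":1,"translation":[-0.03,-0.25,0],"dr":[0,0,0]},
    {"gripper":1,"translation":[-0.03,-0.25,0],"dr":[0,0,0]},
    {"gripper":1,"translation":[-0.03,-0.25,0],"dr":[0,0,0]},
    {"gripper":1,"translation":[-0.03,-0.25,0],"dr":[0,0,0]},
    {"gripper":1,"translation":[-0.03,-0.25,0],"dr":[0,0,0]},
    {"gripper":1,"translation":[-0.03,-0.25,0],"dr":[0,0,0]},
    {"gripper":1,"translation":[-0.03,-0.25,0],"dr":[0,0,0]},
    {"gripper":1,"translation":[-0.03,-0.25,0],"dr":[0,0,0]},
    {"gripper":1,"translation":[-0.03,-0.25,0],"dr":[0,0,0]},
    {"gripper":1,"translation":[-0.04,-0.25,0],"dr":[0,0,0]},
    {"gripper":1,"translation":[-0.03,-0.2,0],"dr":[0,0,0]},
    {"gripper":1,"translation":[-0.02,-0.1,0],"dr":[0,0,0]},
  ],
)

```text
clock: 5.63
eef_pos: [482.5, -294.6, 232.8]
tcp_rot: [-3.139, 0.0, 1.153]
contact_force: [-0.0, 0.5, -0.1]
opening: 0.354
```

jog_arm(
  deltas=[
    {"gripper":1,"translation":[0,0,0],"dr":[0,0,0]},
    {"gripper":1,"translation":[0,0,0],"dr":[0,0,0]},
    {"gripper":1,"translation":[0,0,0],"dr":[0,0,0]},
  ],
)

```text
clock: 5.88
eef_pos: [483.7, -291.5, 233.7]
tcp_rot: [-3.14, -0.001, 1.154]
contact_force: [0.6, 0.5, -0.3]
opening: 0.352
```

Run:
```python
from h import *
np.set_printoptions(suppress=True,precision=2)
c,i=grab("wrist","w4");s=r.sense();p=s["eef_pos"];print(p,s["tcp_rot"],s["contact_force"],s["opening"],s["qpos"])
print(proj(c,[520,-318,120]),proj(c,[520,-318,134]),proj(c,p-[0,0,3]))
cv2.imwrite("pics/w4b.png",i)
```

```text
[ 483.9  -291.39  233.92] [-3.14 -0.    1.15] [-0.16 -0.58 -0.37] 0.35136763460168985 [-0.54  0.28  1.79  0.    1.07 -1.7 ]
[273.12 263.04] [272.48 271.33] [285.37 288.51]
```

View pics/w4b.png

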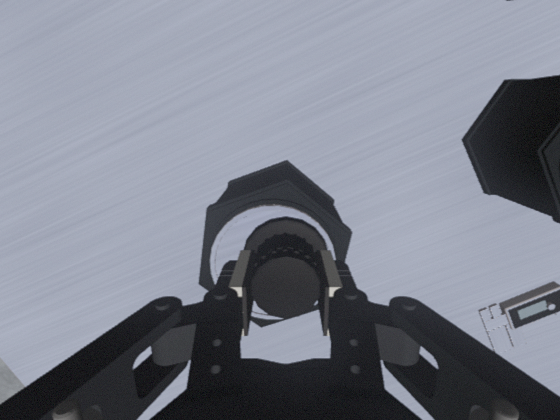

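The camera looks toward −x/+y, so the cap hides the stud at about (273,271). I'll step to the other side of it.

jog_arm(
  deltas=[
    {"gripper":1,"translation":[0.1,-0.05,0],"dr":[0,0,0]},
    {"gripper":1,"translation":[0.2,-0.1,0],"dr":[0,0,0]},
    {"gripper":1,"translation":[0.2,-0.13,0],"dr":[0,0,0]},
    {"gripper":1,"translation":[0.2,-0.1,0],"dr":[0,0,0]},
    {"gripper":1,"translation":[0.1,-0.08,0],"dr":[0,0,0]},
    {"gripper":1,"translation":[0,0,0],"dr":[0,0,0]},
    {"gripper":1,"translation":[0,0,0],"dr":[0,0,0]},
    {"gripper":1,"translation":[0,0,0],"dr":[0,0,0]},
  ],
)

```text
clock: 6.6
eef_pos: [563.7, -337.6, 234.0]
tcp_rot: [-3.141, -0.0, 1.155]
contact_force: [-0.7, -0.3, -0.1]
opening: 0.352
```

Run:
```python
from h import *
np.set_printoptions(suppress=True,precision=2)
c,i=grab("wrist","w5");s=r.sense();p=s["eef_pos"];print(p,s["contact_force"])
print(proj(c,[520,-318,120]),proj(c,[520,-318,134]),proj(c,p-[0,0,3]))
cv2.imwrite("pics/w5c.png",cv2.resize(i[110:310,140:430],None,fx=2.7,fy=2.7,interpolation=cv2.INTER_CUBIC))
```

```text
[ 563.54 -337.69  234.11] [0.29 0.2  0.6 ]
[285.43 149.31] [285.46 151.58] [284.78 287.91]
```

View pics/w5c.png

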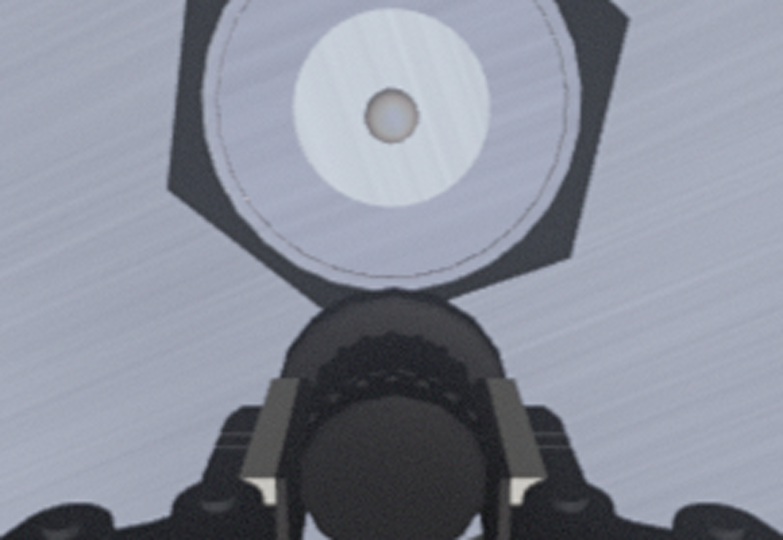

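The stud is now clear: ball at (284.8,152.8), pale disc centre at (284.8,149.6).

Run:
```python
from h import *
np.set_printoptions(suppress=True,precision=2)
c=r.calibration("wrist");s=r.sense();p=s["eef_pos"]
a=ray(c,284.8,149.6,120);b=ray(c,284.8,152.8,134);print(a,b)
# cap centre as seen: flange bottom-plane & top, camera bias
i=cv2.imread("pics/w3.png")
print("cap top seen vs tcp", ray(c,285.6,287.5,p[2]-1.5)-p)
print(p)
```

```text
[ 519.86 -318.56  120.  ] [ 520.43 -318.81  134.  ]
cap top seen vs tcp [-0.96  0.69 -1.5 ]
[ 563.54 -337.69  234.11]
```

jog_arm(
  deltas=[
    {"gripper":1,"translation":[-0.1,0.04,0],"dr":[0,0,0]},
    {"gripper":1,"translation":[-0.15,0.07,0],"dr":[0,0,0]},
    {"gripper":1,"translation":[-0.12,0.05,-0.1],"dr":[0,0,0]},
    {"gripper":1,"translation":[-0.06,0.03,-0.1],"dr":[0,0,0]},
    {"gripper":1,"translation":[0,0,-0.1],"dr":[0,0,0]},
    {"gripper":1,"translation":[0,0,-0.1],"dr":[0,0,0]},
    {"gripper":1,"translation":[0,0,-0.05],"dr":[0,0,0]},
    {"gripper":1,"translation":[0,0,0],"dr":[0,0,0]},
    {"gripper":1,"translation":[0,0,0],"dr":[0,0,0]},
    {"gripper":1,"translation":[0,0,0],"dr":[0,0,0]},
  ],
  squeeze=100,
)

```text
clock: 7.48
eef_pos: [521.6, -319.8, 189.4]
tcp_rot: [3.141, 0.0, 1.154]
contact_force: [-0.1, -0.7, -0.3]
opening: 0.339
```

Run:
```python
from h import *
t,i=grab("top","t6");s,j=grab("scene","s6");w,k=grab("wrist","w6")
print(r.sense()["eef_pos"],r.sense()["contact_force"])
c=lambda im,u,v,x,y:cv2.resize(im[v-y:v+y,u-x:u+x],(390,290),interpolation=cv2.INTER_CUBIC)
cv2.imwrite("pics/m6.png",np.hstack([c(j,119,250,54,40),c(k,285,250,108,80)]))
```

```text
[ 521.41694039 -319.72586121  189.6841468 ] [ 0.07179171 -1.09210119 -0.14858271]
```

View pics/m6.png

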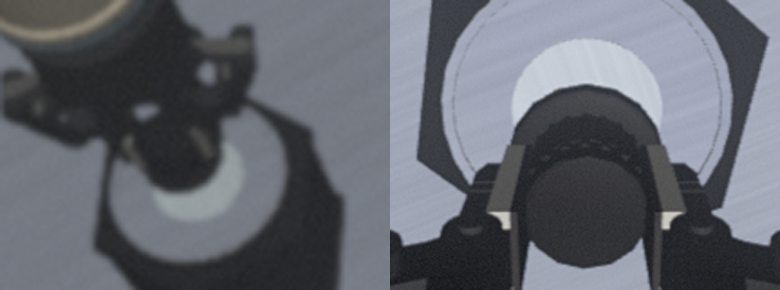

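In the wrist view the cap and disc are laterally aligned (586.5 vs 587 in the crop). I'll trim by 1 mm and descend.

jog_arm(
  deltas=[
    {"gripper":1,"translation":[-0.01,0.01,-0.05],"dr":[0,0,0]},
    {"gripper":1,"translation":[0,0,-0.05],"dr":[0,0,0]},
    {"gripper":1,"translation":[0,0,-0.05],"dr":[0,0,0]},
    {"gripper":1,"translation":[0,0,-0.03],"dr":[0,0,0]},
    {"gripper":1,"translation":[0,0,0],"dr":[0,0,0]},
    {"gripper":1,"translation":[0,0,0],"dr":[0,0,0]},
  ],
)

```text
clock: 8.13
eef_pos: [520.0, -318.6, 171.1]
tcp_rot: [-3.141, 0.0, 1.154]
contact_force: [0.1, -0.8, -0.1]
opening: 0.339
```

jog_arm(
  deltas=[
    {"gripper":1,"translation":[0,0,-0.02],"dr":[0,0,0]},
    {"gripper":1,"translation":[0,0,-0.02],"dr":[0,0,0]},
    {"gripper":1,"translation":[0,0,0],"dr":[0,0,0]},
    {"gripper":1,"translation":[0,0,0],"dr":[0,0,0]},
  ],
)

```text
clock: 8.47
eef_pos: [520.3, -318.7, 168.1]
tcp_rot: [3.141, 0.0, 1.154]
contact_force: [-0.5, -0.2, 6.6]
opening: 0.336
```

jog_arm(
  deltas=[
    {"gripper":1,"translation":[0,0,-0.02],"dr":[0,0,0]},
    {"gripper":1,"translation":[0,0,-0.02],"dr":[0,0,0]},
    {"gripper":1,"translation":[0,0,0],"dr":[0,0,0]},
    {"gripper":1,"translation":[0,0,0],"dr":[0,0,0]},
  ],
)

```text
clock: 8.8
eef_pos: [519.6, -318.3, 162.4]
tcp_rot: [-3.141, -0.0, 1.154]
contact_force: [2.4, -1.4, -9.6]
opening: 0.337
```

jog_arm(
  deltas=[
    {"gripper":1,"translation":[0,0,-0.02],"dr":[0,0,0]},
    {"gripper":1,"translation":[0,0,-0.02],"dr":[0,0,0]},
    {"gripper":1,"translation":[0,0,0],"dr":[0,0,0]},
    {"gripper":1,"translation":[0,0,0],"dr":[0,0,0]},
  ],
)

```text
clock: 9.13
eef_pos: [519.8, -318.3, 158.8]
tcp_rot: [-3.141, -0.0, 1.154]
contact_force: [1.4, -0.9, -8.0]
opening: 0.341
```

It has clicked: the push dropped and the lugs now pull the cap down. I'll keep pressing.

jog_arm(
  deltas=[
    {"gripper":1,"translation":[0,0,-0.02],"dr":[0,0,0]},
    {"gripper":1,"translation":[0,0,-0.01],"dr":[0,0,0]},
    {"gripper":1,"translation":[0,0,0],"dr":[0,0,0]},
    {"gripper":1,"translation":[0,0,0],"dr":[0,0,0]},
  ],
)

```text
clock: 9.47
eef_pos: [520.1, -318.6, 157.7]
tcp_rot: [3.141, 0.0, 1.154]
contact_force: [-2.5, 1.4, 7.7]
opening: 0.336
```

jog_arm(
  deltas=[
    {"gripper":1,"translation":[0,0,-0.01],"dr":[0,0,0]},
    {"gripper":1,"translation":[0,0,0],"dr":[0,0,0]},
    {"gripper":1,"translation":[0,0,0],"dr":[0,0,0]},
    {"gripper":1,"translation":[0,0,0],"dr":[0,0,0]},
    {"gripper":1,"translation":[0,0,0],"dr":[0,0,0]},
  ],
)

```text
clock: 9.88
eef_pos: [520.1, -318.6, 157.7]
tcp_rot: [3.141, 0.0, 1.154]
contact_force: [-6.2, 3.4, 16.1]
opening: 0.339
```

Run:
```python
from h import *
np.set_printoptions(suppress=True,precision=2)
f=[];z=[]
for k in range(6):
    w,i=grab("wrist","w7");s=r.sense();f.append(s["contact_force"]);z.append(s["eef_pos"])
print(np.array(f),np.array(z),s["wrist_torque"],s["tcp_rot"])
s,j=grab("scene","s7")
c=lambda im,u,v,x,y:cv2.resize(im[v-y:v+y,u-x:u+x],(390,290),interpolation=cv2.INTER_CUBIC)
cv2.imwrite("pics/m7.png",np.hstack([c(j,119,250,54,40),c(i,285,250,108,80)]))
```

```text
[[-6.61  3.02 15.68]
 [-5.35  2.7  16.31]
 [-5.65  2.82 16.45]
 [-6.43  2.4  16.52]
 [-5.8   3.65 16.39]
 [-5.2   2.3  16.03]] [[ 520.17 -318.63  157.68]
 [ 520.18 -318.62  157.67]
 [ 520.16 -318.58  157.66]
 [ 520.17 -318.62  157.68]
 [ 520.16 -318.6   157.65]
 [ 520.14 -318.61  157.65]] [ 0.56  0.94 -0.01] [3.14 0.   1.15]
```

View pics/m7.png

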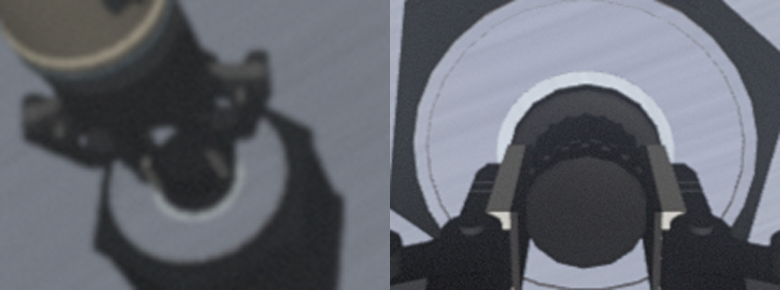

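The flange is concentric on the pale disc with an even ring around it in both views, and the push holds steady at about 16 N. I'll hand it in.

```bash
python3 -c "
from h import *
r.sign_off();s=r.sense();print(s['clock'],s['eef_pos'],s['contact_force'])"
```

```text
the job is handed in; nothing more can be done
the job is handed in; nothing more can be done
```

The black cap from the bucket lid is clicked onto the bare-stud barrel, and the gripper is still pressing it down. The job is handed in at about 10 s on the robot's clock.

- **Click:** the push rose to about 7 N at the last reading before the ball, then turned to a pull of about 10 N as the lugs drew the cap down. The peak at the click fell between readings.
- **Seating:** height held steady at 157.7 mm (TCP) as the push rose from 8 to 16 N, so the flange is against the cover. In the last wrist and scene pictures an even ring of the pale disc shows all round the flange.
- **Final push:** about 16 N down, with a steady sideways force of about 6 N that I did not trim out.
- **Not checked:** I took no closing picture of the closed barrel, caliper or onyx. The cap was carried past the closed barrel with about 40 mm of clearance, and no unexpected contact force showed. The cap's tilt was not measured directly. The sign-off gave no verdict and no state reading afterwards.

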